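# Clamp the test board: free the ratchet pawl and push the clamp arm down

## Robot

A 6-joint arm with a two-finger parallel gripper is mounted at the origin on the work surface. World frame = base frame: x ahead of the robot, y to its left, z up, the work surface at z = 0. Lengths are in m, angles in rad, forces in N, time in s.
With the tool pointing down it reaches from about 0.3 to 0.875 m from the base axis. Payload 6.4 kg.
Tool frame: the origin (TCP) lies at the very end of the fingers, on their centre line; the grasp point (between the pads) lies 19 mm behind it; z points along the fingers, x is the direction in which the jaws open and shut, and the axes are right-handed (so a half turn about z gives the same grasp; the last joint's range is limited). The gripper opens to 88 mm and grips with 3 to 60 N. Pads are 18 mm wide; open, the fingers measure 123 mm over their backs; the gripper's body (75 mm by 187 mm) begins 45 mm behind the grasp point.
Start: joints at [-1.465, 0.181, 1.607, -0, 1.354, -0.206], TCP at [0.176, -0.547, 0.239] pointing down, gripper open.
Joint ranges: [-2.99, 2.99], [-0.89, 2.07], [0.3, 2.58], [-1.14, 4.28], [0, 2.63], [-3.12, 3.12]. Speed limits (rad/s): [2.57, 2.57, 3.01, 3.14, 3.14, 3.14].

## Interface

Orientations are given as a rotation vector (axis times angle).
In Python, from bench import arm gives the robot as it stands.
- The arm moves only by the shell command python3 -m creep 'ROWS'. ROWS is JSON, a list of rows, each a list of 7 numbers: the finger opening in cm, from 0 to 8.81, then the shift along the tool's x, y, z in cm, then the turn, a rotation vector about the tool's x, y, z in degrees. A call has 1 to 20 rows; each row shifts and turns the commanded pose from where the row before left it, along the tool's axes as they then stand; what a row does not reach is not made up. A row lasts 1/12 s, in which the tool goes at most 41.7 mm and 7.16 degrees, less where a joint would pass 70% of its speed; a pose out of reach is approached as far as the arm can. A call is refused whole if a number of a shift passes 4.17 or a number of a turn 7.16, either way. A call with a gripper value outside its range is refused whole. The fingers move at their own pace and stop on an object; the grip force is fixed at half the most. Time passes only in rows, so rows that do not move let the fingers close. It gives the time, the measured TCP pose, the force and the opening at its end, in the units of the state.
- arm.state(): the state, without advancing time (a new reading comes with each control period).
- arm.capture(name): name is "scene" or "top"; returns a dict with "img" (480x640x3 uint8, red, green, blue), "fovy" (degrees; the focal length in pixels is half the picture's height over the tangent of half this angle, whatever the lens; pixels are square), "cx", "cy" (the principal point, pixels), "k1" (the pictures are not rectified: a ray, as slopes to the right and down, at radius r is drawn at 1 + k1 r^2 times it, then the intrinsics apply), "position" and "orientation" of the camera in the world. Camera axes: x right, y down, z forward; pixel columns grow to the right and rows downward; lengths in m; the calibration is good to about 2 mm. A picture is of the moment at which its call begins. There is no depth.
- arm.finish_job(): hands the job in, once; it reports no verdict.
The state is a dict: "time_s": time; "joint_positions": joint angles; "qd": joint speeds; "joint_efforts": joint torques, N m; "ee_pos": TCP position; "ee_rot": TCP orientation; "contact_force": force on the tool from outside, world axes, zero at the start; "ft_torque": the same for the moment, N m; "gripper_width": opening from 0.0 (shut) to 1.0 (fully open).
Only numpy, scipy, OpenCV 4.12 (cv2) and the standard library are available. Lean on these libraries where they do the work, as an engineer would, in place of code of your own. Each camera call takes 0.05 s, during which the arm holds its last target. There are 200 camera calls.

## Task

Clamp the test board in its holding fixture: press the thumb pad of the ratchet pawl down until the pawl tips over and stays clear of the teeth, then push the raised clamp arm by its black cross grip all the way down, so that the rubber foot rests on the board. Only press and push with the fingertips: do not grip, raise or lift anything, leave the board lying in its nest and the other things on the bench where they are, and take the hand away at the end with the arm down and the pawl still tipped back.

Things in the scene. Friction and masses are not known exactly. Their poses are not given: they have to be found in the camera images.
- fixture: Board holder fixed to the bench: aluminium base 360 x 160 mm (x -165 to 195, y +-80, top z = 18 mm), black nest with the board at one end, grey tower of two plates at the other. Origin on the bench surface; x runs from nest end to tower end, y along both hinge axes, z up; the clamp arm points to -x. Tower: y +-17, x 28 to 142, top z = 90 mm; 135 mm at x 112 to 142.
- clamp_hinge (a point): Hinge axis of the clamp arm in the tower, at x = 50, y = 0, z = 78 mm in the fixture's frame; the axis runs along the fixture's y. A toothed ratchet wheel of 54 mm outer radius turns with the arm about it.
- clamp (a joint): Elevation of the clamp arm in rad: 0 = fully down and level (end stop, foot on the board), positive = raised; starts at about 0.60 to 0.95. Friction hinge: it stays where it is left and, with the pawl free, takes about 4 to 6 N of downward push on its grip. With the pawl in the teeth it drops at most one tooth (0.2 rad), then is blocked.
- clamp_grip (a point): Centre of the black rubber cross grip at the free end of the clamp arm: a round bar of 22 mm diameter, 92 mm long along the fixture's y, 185 mm from the arm hinge. With the arm fully down its centre is level with the hinge, 78 mm above the bench.
- clamp_foot (a point): Underside centre of the clamp arm's round rubber foot (20 mm diameter) on its steel spindle, 110 mm from the arm hinge; fully down it presses on the middle of the board, 31 mm above the bench.
- pawl (a joint): Tilt of the ratchet pawl in rad: 0 to 0.08 = nose in the teeth (as at the start), 0.40 = tipped fully back on its stop, nose clear. It rocks like a seesaw about its pivot; an over-centre spring throws it to one end or the other from 0.20, so pressed well past the middle it stays back by itself. Pressing the pad takes about 3 N, up to 6 N if the arm was leant on the pawl.
- pawl_pivot (a point): Pivot axis of the pawl, at x = 128, y = 0, z = 122 mm in the fixture's frame.
- pawl_pad (a point): Centre of the top face of the pawl's ribbed steel thumb pad, 28 mm (along x) x 34 mm (along y), 6 mm thick, 50 mm behind the pivot on the side away from the clamp arm, about 10 mm above the pivot when the nose is in the teeth. Pressing it straight down lifts the nose; full travel is about 20 mm.
- board: Test board to be clamped, dark green, 110 x 80 x 3 mm, loose in the black nest (rims 3 mm above the board, 1 mm play). Origin at the centre of its underside, 28 mm above the bench.
- cal_cap: Brass calibration cap, 18 mm diameter, 20 mm high, on the base plate beside the tower; bystander. Origin at its underside.
- tweezers: Steel tweezers, about 130 mm long, 6 mm high, on the bench beside the fixture; bystander.
- tdr_probe: White hand probe with a brass tip, about 120 mm long, 26 mm wide, 18 mm high, on the bench beside the nest; bystander.
- driver: Screwdriver, 170 mm long, on the bench before the nest end of the fixture; bystander.
- spare_board: Another green circuit board, 120 x 70 x 3 mm, flat on the bench beside the tower; bystander.
- mouse: Black computer mouse, 105 x 58 x 29 mm, on the bench; bystander.
- foam: White packing block, 100 x 170 x 50 mm, on the bench; bystander.
There are look-alikes about, which are no part of the job. Leave any brown or orange look-alike of the board alone.

How it is judged:
By the outcome, as a careful person would: the job done as asked, in the order asked, and still so for the second after the job is handed in, with the robot touching nothing.
It also fails if it takes over 48 s, if anything falls off the work surface, if the arm or the gripper's body presses on something with over 40 N, if the wrist force passes 120 N, or if a joint passes its speed limit or range.

## Working session

There is one attempt and no reset: what is moved stays moved. The work goes in short steps, Python scripts to look and compute and a shell command to move; the robot and the scene stay as the last step left them, time stands still between calls to the robot, and variables do not carry over. Pictures are saved under pics/ and viewed, about 8 in all and at most 12, crops included, and the job is handed in when it is done.

```bash
mkdir -p pics; cat > h.py <<'E'
import numpy as np, cv2
from bench import arm
from scipy.spatial.transform import Rotation as R
def cap(n,fn=None):
    c=arm.capture(n)
    if fn: cv2.imwrite('pics/'+fn,cv2.cvtColor(c['img'],cv2.COLOR_RGB2BGR))
    return c
def Rm(o):
    o=np.array(o,float)
    return o if o.shape==(3,3) else (R.from_rotvec(o).as_matrix() if o.size==3 else R.from_quat(o).as_matrix())
def K(c):
    f=240/np.tan(np.radians(c['fovy'])/2); return f
def ray(c,u,v):
    f=K(c); d=np.array([(u-c['cx'])/f,(v-c['cy'])/f]); s=d.copy()
    for _ in range(30): s=d/(1+c['k1']*(s@s))
    r=Rm(c['orientation'])@np.array([s[0],s[1],1]); return np.array(c['position']),r/np.linalg.norm(r)
def plane(c,u,v,z):
    p,r=ray(c,u,v); return p+r*(z-p[2])/r[2]
def proj(c,P):
    q=Rm(c['orientation']).T@(np.array(P)-np.array(c['position'])); s=q[:2]/q[2]
    s=s*(1+c['k1']*(s@s)); return np.array([c['cx'],c['cy']])+K(c)*s
def tri(c1,a,c2,b):
    p,r=ray(c1,*a);q,s=ray(c2,*b)
    t=np.linalg.lstsq(np.c_[r,-s],q-p,rcond=None)[0]
    A=p+t[0]*r;B=q+t[1]*s; return (A+B)/2,np.linalg.norm(A-B)
E
python3 - <<'E'
from h import *
for n in('scene','top'):
    c=cap(n,n+'0.png'); print({k:v for k,v in c.items() if k!='img'})
print(arm.state())
E
```

```text
{'fovy': 56.808943046253766, 'cx': 315.89934316827504, 'cy': 239.32165260815742, 'k1': -0.028955505115204557, 'position': array([0.9442472 , 0.53514866, 1.06858404]), 'orientation': array([-0.773727  , -2.75741536,  0.84215058])}
{'fovy': 48.19449849213404, 'cx': 317.2318252785956, 'cy': 245.86600716358788, 'k1': -0.12414245919619377, 'position': array([0.31801273, 0.00726311, 1.45388343]), 'orientation': array([-2.0905883 ,  2.13944743, -0.22602892])}
{'time_s': 0.1, 'joint_positions': array([-1.46527564e+00,  1.81464772e-01,  1.60785174e+00, -1.11838572e-05,
        1.35377006e+00, -2.06283624e-01]), 'qd': array([-0.00059837,  0.00022112, -0.00257673,  0.00123195, -0.00111758,
       -0.00069821]), 'joint_efforts': array([ 5.89278625e-04, -4.34816730e+01, -3.42698085e+01,  7.03637651e-02,
        3.40008270e-02, -4.01279590e-05]), 'ee_pos': array([ 0.17637053, -0.54681178,  0.23792852]), 'ee_rot': array([-2.53853781e+00,  1.84892179e+00,  1.58582525e-03]), 'contact_force': array([-0.15656435, -0.29349715,  0.28271802]), 'ft_torque': array([ 0.00504263, -0.03680652,  0.02741218]), 'gripper_width': 0.9995976564866651}
```

View pics/scene0.png

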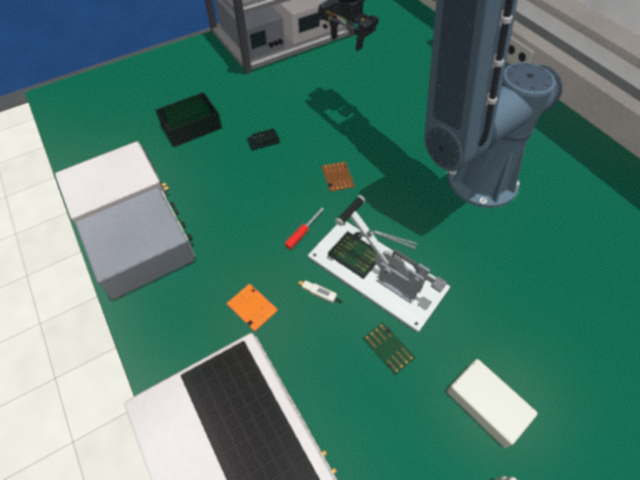

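View pics/top0.png

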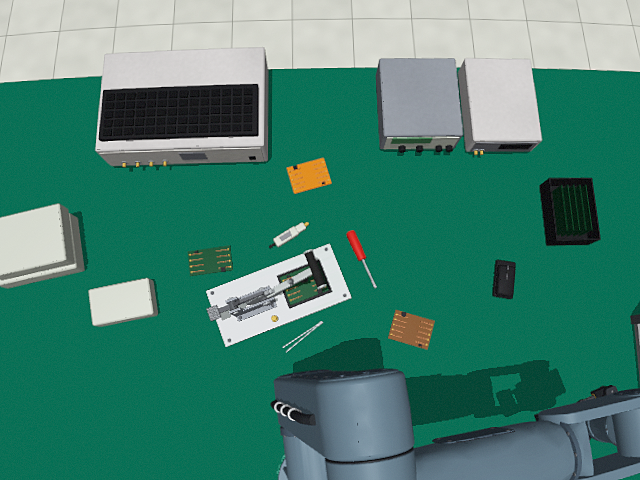

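```bash
python3 - <<'E'
from h import *
t=cap('top');s=cap('scene')
im=t['img']
m=((im.min(2)>190)).astype(np.uint8); m[:235]=0;m[355:]=0;m[:,:195]=0;m[:,365:]=0
m=cv2.morphologyEx(m,cv2.MORPH_OPEN,np.ones((3,3)))
cs=max(cv2.findContours(m,0,2)[0],key=cv2.contourArea)
h=cv2.convexHull(cs); q=cv2.approxPolyDP(h,6,True)[:,0]; print('quad',q.tolist(),'rect',cv2.minAreaRect(h))
b=cv2.boxPoints(cv2.minAreaRect(np.array([plane(t,*p,0.018)[:2] for p in h[:,0].astype(float)],np.float32)))
print(b); print(cv2.minAreaRect(np.array([plane(t,*p,0.018)[:2] for p in h[:,0].astype(float)],np.float32)))
C=b.mean(0)
# nest end -> tower end: toward image left-down
e=[b[(i+1)%4]-b[i] for i in range(2)]; L=max(e,key=np.linalg.norm); ex=L/np.linalg.norm(L)
if ex@(plane(t,214,312,.1)[:2]-C)<0: ex=-ex
O=C-ex*0.015; ey=np.array([-ex[1],ex[0]]); print('O',O,'ex',ex,'yaw',np.degrees(np.arctan2(ex[1],ex[0])))
np.savez('fx.npz',O=O,ex=ex)
F=lambda x,y,z:np.array([*(O+ex*x+ey*y),z])
for n,P in dict(pivot=F(.128,0,.122),pad=F(.178,0,.132),hinge=F(.05,0,.078),gripdown=F(-.135,0,.078),grip08=F(.05-.185*np.cos(.8),0,.078+.185*np.sin(.8))).items(): print(n,P,np.hypot(*P[:2]),proj(t,P),proj(s,P))
a=cv2.resize(im[230:360,190:370],None,fx=4,fy=4,interpolation=2)
d=cv2.resize(s['img'][180:340,300:460],None,fx=5,fy=5,interpolation=2)
cv2.imwrite('pics/c1.png',a[:,:,::-1]);cv2.imwrite('pics/c2.png',cv2.resize(d,(600,600))[:,:,::-1])
E
```

```text
quad [[330, 245], [350, 297], [225, 345], [217, 319]] rect ((277.5172424316406, 294.7930908203125), (57.936946868896484, 134.8148193359375), 68.19859313964844)
[[ 0.35219583  0.24501838]
 [ 0.4781871  -0.09324726]
 [ 0.6263882  -0.03804791]
 [ 0.50039685  0.30021775]]
((0.4892919957637787, 0.10348523408174515), (0.15814712643623352, 0.36096739768981934), 20.428482055664062)
O [0.49452758 0.08942861] ex [-0.34903786  0.93710864] yaw 110.428474
pivot [0.44985074 0.20937853 0.122     ] 0.49619054153765363 [232.78511484 305.78608672] [419.858154   273.76073072]
pad [0.43239886 0.25623396 0.132     ] 0.5026177601875159 [213.26928499 312.80103307] [438.7161311  282.96128705]
hinge [0.4770757  0.13628404 0.078     ] 0.49615981178958646 [263.68879812 296.3110227 ] [390.53890104 265.91446452]
gripdown [ 0.54164767 -0.03708106  0.078     ] 0.542915468517879 [330.31352698 270.06290962] [333.43418073 229.77066171]
grip08 [0.52206343 0.01549942 0.21071088] 0.5222934620702091 [309.70986312 269.69331092] [353.51687404 210.04735101]
```

View pics/c1.png

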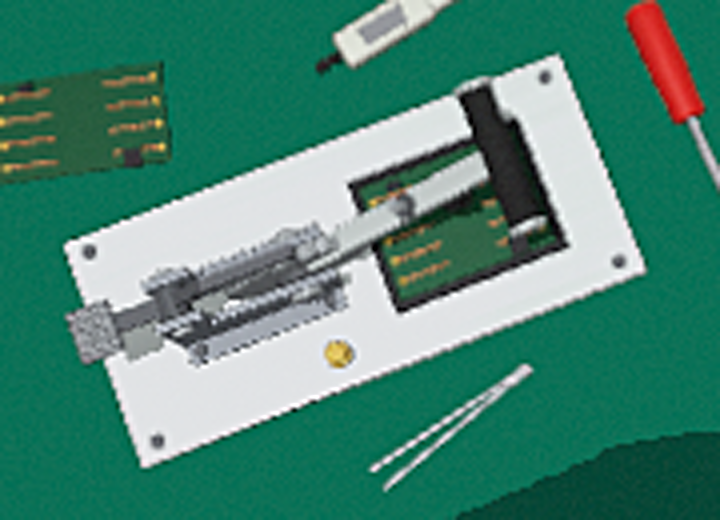

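View pics/c2.png

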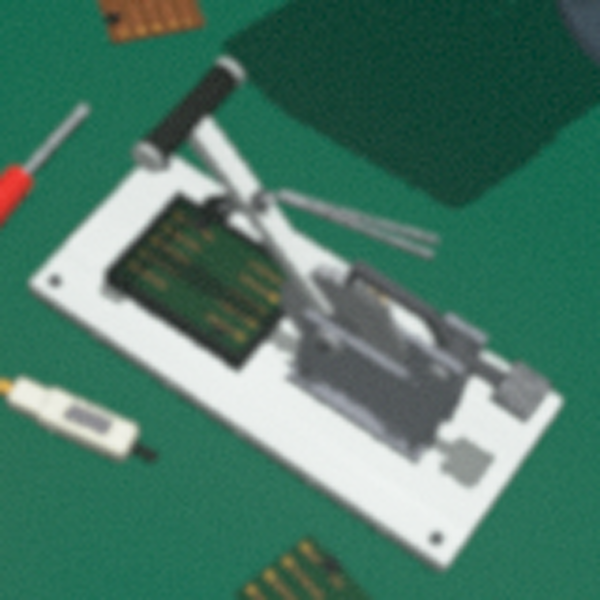

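c1 (top crop): the pad is at (94,332), i.e. full-frame (213.5,313), and the black grip at about (508,155). c2 (scene crop): the pad is at (521,390), i.e. full-frame (439,284). Both match the projected pad of the fixture frame I measured (360.97 x 158 mm against 360 x 160). Next I triangulate the grip, while turning the tool, closing the fingers and rising.

```bash
python3 - <<'E'
from h import *
t=cap('top');s=cap('scene'); f=np.load('fx.npz');O,ex=f['O'],f['ex'];ey=np.array([-ex[1],ex[0]])
pad=tri(t,(213.5,313),s,(439,284)); print('pad',pad,[(pad[0][:2]-O)@ex,(pad[0][:2]-O)@ey])
def grip(c,x0,y0,x1,y1):
    m=np.zeros((480,640),np.uint8); m[y0:y1,x0:x1]=(c['img'][y0:y1,x0:x1].max(2)<62)
    k=max(cv2.findContours(cv2.morphologyEx(m,cv2.MORPH_OPEN,np.ones((3,3))),0,2)[0],key=cv2.contourArea)
    r=cv2.minAreaRect(k);print(r);return r[0]
a=grip(t,303,246,330,292);b=grip(s,332,190,368,226)
for A,B in((a,b),((317,268.7),(350.7,209.3))):
    g,e=tri(t,A,s,B);x,y=(g[:2]-O)@ex,(g[:2]-O)@ey
    print(g,e,'fx',x,y,'r',np.hypot(x-.05,g[2]-.078),'elev',np.arctan2(g[2]-.078,.05-x))
E
python3 -m creep '[[0,0,0,-0.5,0,0,-7.1],[0,0,0,-0.5,0,0,-7.1],[0,0,0,-0.5,0,0,-7.1],[0,0,0,-0.5,0,0,-7.1],[0,0,0,-0.5,0,0,-7.1],[0,0,0,-0.5,0,0,-7.1],[0,0,0,-0.5,0,0,-7.1],[0,0,0,-0.5,0,0,-7.1],[0,0,0,-0.5,0,0,-7.1],[0,0,0,-0.5,0,0,-7.1],[0,0,0,-0.5,0,0,-7.1],[0,0,0,-0.5,0,0,-7.1],[0,0,0,-0.5,0,0,-7.1]]'
```

```text
pad (array([0.43183879, 0.25700143, 0.12784497]), np.float64(0.001399424581816375)) [np.float64(0.17891469983900077), np.float64(0.00025695050387799324)]
((316.42071533203125, 268.7134094238281), (24.184507369995117, 32.24600601196289), 6.340191841125488)
((351.2500305175781, 208.75003051757812), (7.0710673332214355, 26.16295051574707), 45.0)
[0.52296278 0.00208075 0.20326789] 0.006636205945715649 fx -0.09177939175371203 0.00384083978411575 r 0.18919154656576978 elev 0.723646909710794
[0.52348264 0.0007221  0.19993677] 0.0067285697782490635 fx -0.09323404859427777 0.0038278943765874497 r 0.18810786581675418 elev 0.7052548832594541
time_s: 1.38
ee_pos: [0.1764, -0.5472, 0.3039]
ee_rot: [-3.091, -0.559, -0.0]
contact_force: [-0.8, 0.8, 0.0]
gripper_width: 0.042
```

```bash
python3 -m creep '[[0,3.43,-1.36,0,0,0,0],[0,3.43,-1.36,0,0,0,0],[0,3.43,-1.36,0,0,0,0],[0,3.43,-1.36,0,0,0,0],[0,3.43,-1.36,0,0,0,0],[0,3.43,-1.36,0,0,0,0],[0,3.43,-1.36,0,0,0,0],[0,3.43,-1.36,0,0,0,0],[0,3.43,-1.36,0,0,0,0],[0,3.43,-1.36,0,0,0,0]]'
python3 -m creep '[[0,1.18,-3.52,0,0,0,0],[0,1.18,-3.52,0,0,0,0],[0,1.18,-3.52,0,0,0,0],[0,1.18,-3.52,0,0,0,0],[0,1.18,-3.52,0,0,0,0],[0,1.18,-3.52,0,0,0,0],[0,1.18,-3.52,0,0,0,0],[0,1.18,-3.52,0,0,0,0],[0,1.18,-3.52,0,0,0,0],[0,1.18,-3.52,0,0,0,0],[0,1.18,-3.52,0,0,0,0],[0,1.18,-3.52,0,0,0,0],[0,1.18,-3.52,0,0,0,0],[0,1.18,-3.52,0,0,0,0],[0,1.18,-3.52,0,0,0,0],[0,0,0,0,0,0,0]]'
```

```text
time_s: 2.22
ee_pos: [0.4526, -0.2999, 0.3039]
ee_rot: [3.093, 0.55, 0.0]
contact_force: [0.2, -0.9, -0.9]
gripper_width: 0.001
time_s: 3.55
ee_pos: [0.4344, 0.2606, 0.3037]
ee_rot: [-3.089, -0.558, -0.0]
contact_force: [-0.6, -0.0, 0.3]
gripper_width: 0.004
```

```bash
python3 -m creep '[[0,-0.4,0.24,2.2,0,0,0],[0,0,0,2.2,0,0,0],[0,0,0,2.2,0,0,0],[0,0,0,2.2,0,0,0],[0,0,0,2.2,0,0,0],[0,0,0,2.2,0,0,0],[0,0,0,1.0,0,0,0],[0,0,0,0.5,0,0,0],[0,0,0,0,0,0,0],[0,0,0,0,0,0,0]]'
python3 - <<'E'
from h import *
s=cap('scene');t=cap('top')
print(proj(s,arm.state()['ee_pos']))
d=cv2.resize(s['img'][210:330,350:470],None,fx=5,fy=5,interpolation=2)
cv2.imwrite('pics/c3.png',d[:,:,::-1])
E
```

```text
time_s: 4.38
ee_pos: [0.4334, 0.2517, 0.1576]
ee_rot: [-3.093, -0.55, -0.002]
contact_force: [0.2, -0.7, -0.3]
gripper_width: 0.006
[439.63090157 276.5075173 ]
```

View pics/c3.png

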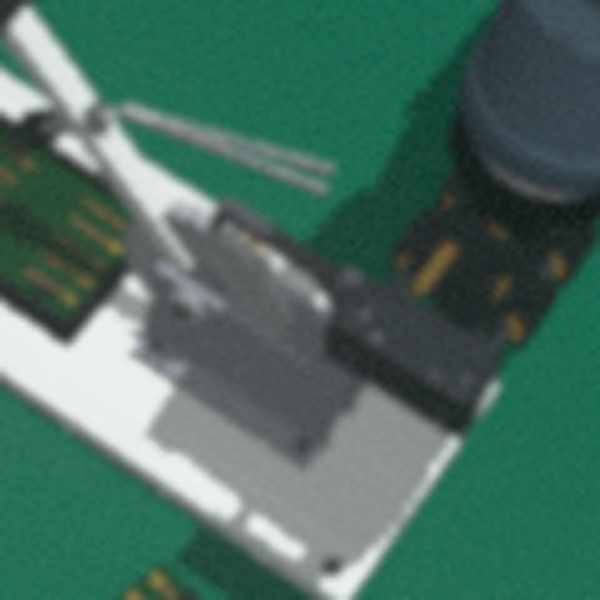

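c3: the gripper now stands over the pad. In its shadow the tower and pawl are dark, about (340–490, 310–430). The tip projects to crop (448,332), about 5 mm short of the pad centre, so I shift back and press in small steps.

```bash
python3 -m creep '[[0,0,-0.6,0,0,0,0],[0,0,0,0.6,0,0,0],[0,0,0,0.6,0,0,0],[0,0,0,0.6,0,0,0],[0,0,0,0.4,0,0,0],[0,0,0,0.4,0,0,0],[0,0,0,0.3,0,0,0],[0,0,0,0,0,0,0],[0,0,0,0,0,0,0]]'
python3 -m creep '[[0,0,0,0.3,0,0,0],[0,0,0,0.3,0,0,0],[0,0,0,0,0,0,0],[0,0,0,0,0,0,0]]'
```

```text
time_s: 5.23
ee_pos: [0.4305, 0.2572, 0.1275]
ee_rot: [3.093, 0.55, -0.001]
contact_force: [-0.8, -0.5, 1.0]
gripper_width: 0.004
time_s: 5.57
ee_pos: [0.4305, 0.2571, 0.1214]
ee_rot: [3.093, 0.55, -0.001]
contact_force: [-0.5, 0.3, -0.2]
gripper_width: 0.002
```

```bash
python3 -m creep '[[0,0,0,0.3,0,0,0],[0,0,0,0,0,0,0]]'
python3 -m creep '[[0,0,0,0.3,0,0,0],[0,0,0,0,0,0,0]]'
python3 -m creep '[[0,0,0,0.3,0,0,0],[0,0,0,0,0,0,0]]'
python3 -m creep '[[0,0,0,0.2,0,0,0],[0,0,0,0,0,0,0]]'
```

```text
time_s: 5.73
ee_pos: [0.4305, 0.2572, 0.1183]
ee_rot: [3.093, 0.55, -0.001]
contact_force: [-0.5, -0.7, -0.2]
gripper_width: 0.001
time_s: 5.9
ee_pos: [0.4305, 0.2572, 0.1153]
ee_rot: [3.093, 0.55, -0.0]
contact_force: [-0.4, 0.8, 0.2]
gripper_width: 0.003
time_s: 6.07
ee_pos: [0.431, 0.2573, 0.1143]
ee_rot: [3.093, 0.55, 0.0]
contact_force: [-6.0, -2.9, 13.7]
gripper_width: 0.004
time_s: 6.23
ee_pos: [0.4312, 0.2573, 0.1138]
ee_rot: [3.092, 0.551, 0.001]
contact_force: [-11.6, -4.8, 28.7]
gripper_width: 0.005
```

```bash
python3 -m creep '[[0,0,0,-1,0,0,0],[0,0,0,-2,0,0,0],[0,0,0,-4,0,0,0],[0,0,0,-4,0,0,0],[0,0,0,-4,0,0,0],[0,0,-3.5,-3,0,0,0],[0,0,-4,0,0,0,0],[0,0,-4,0,0,0,0],[0,0,-4,0,0,0,0],[0,0,0,0,0,0,0]]'
python3 - <<'E'
from h import *
s=cap('scene');t=cap('top')
d=cv2.resize(s['img'][180:340,300:460],(600,600),interpolation=2)
cv2.imwrite('pics/c4.png',d[:,:,::-1])
E
```

```text
time_s: 7.07
ee_pos: [0.3754, 0.4047, 0.288]
ee_rot: [-3.089, -0.558, 0.0]
contact_force: [-0.0, -1.1, -1.5]
gripper_width: 0.006
```

View pics/c4.png

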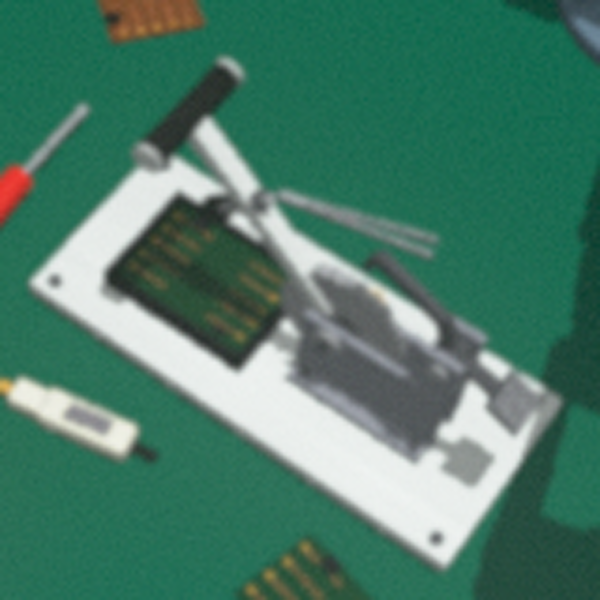

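c4: the pad has dropped to (515,400) from (521,390), and the pawl nose has risen to (375,262). The pawl is tipped back and staying there with nothing touching it; the arm and everything else are unmoved. Next I go over the grip.

```bash
python3 -m creep '[[0,0,3.8,0,0,0,0],[0,0,3.8,0,0,0,0],[0,0,3.8,0,0,0,0],[0,0,3.8,0,0,0,0],[0,0,3.8,0,0,0,0],[0,0,3.8,0,0,0,0],[0,0,3.8,0,0,0,0],[0,0,3.8,0,0,0,0],[0,0,3.8,0,0,0,0],[0,0,3.8,0,0,0,0],[0,0,3.8,0,0,0,0],[0,0.1,0.9,0,0,0,0],[0,0,0,0,0,0,0],[0,0,0,0,0,0,0],[0,0,0,0,0,0,0]]'
```

```text
time_s: 8.42
ee_pos: [0.5259, -0.0002, 0.2877]
ee_rot: [-3.092, -0.55, 0.001]
contact_force: [-0.3, -0.4, 0.5]
gripper_width: 0.005
```

```bash
python3 -m creep '[[0,0,-0.3,2,0,0,0],[0,0,0,2,0,0,0],[0,0,0,2,0,0,0],[0,0,0,1,0,0,0],[0,0,0,0,0,0,0],[0,0,0,0.5,0,0,0],[0,0,0,0.5,0,0,0],[0,0,0,0,0,0,0]]'
python3 -m creep '[[0,0,0.05,0.5,0,0,0],[0,0,0.1,0.5,0,0,0],[0,0,0,0,0,0,0]]'
```

```text
time_s: 9.08
ee_pos: [0.5264, 0.0018, 0.2088]
ee_rot: [3.092, 0.55, 0.004]
contact_force: [0.3, -0.7, -0.1]
gripper_width: 0.007
time_s: 9.33
ee_pos: [0.5288, -0.0025, 0.2011]
ee_rot: [3.086, 0.548, 0.01]
contact_force: [1.0, -5.2, 7.5]
gripper_width: 0.005
```

```bash
python3 -m creep '[[0,0,0.35,0.5,0,0,0],[0,0,0.32,0.5,0,0,0],[0,0,0.3,0.5,0,0,0],[0,0,0.28,0.5,0,0,0],[0,0,0,0,0,0,0]]'
python3 -m creep '[[0,0,0.27,0.5,0,0,0],[0,0,0.25,0.5,0,0,0],[0,0,0.23,0.5,0,0,0],[0,0,0.21,0.5,0,0,0],[0,0,0,0,0,0,0]]'
```

```text
time_s: 9.75
ee_pos: [0.5334, -0.0142, 0.1808]
ee_rot: [3.087, 0.547, 0.01]
contact_force: [2.0, -4.3, 7.5]
gripper_width: 0.003
time_s: 10.17
ee_pos: [0.5364, -0.0225, 0.1602]
ee_rot: [3.089, 0.548, 0.009]
contact_force: [2.2, -3.1, 5.0]
gripper_width: 0.003
```

```bash
python3 -m creep '[[0,0,0.19,0.5,0,0,0],[0,0,0.17,0.5,0,0,0],[0,0,0.15,0.5,0,0,0],[0,0,0.15,0.5,0,0,0],[0,0,0.13,0.5,0,0,0],[0,0,0.12,0.5,0,0,0],[0,0,0.1,0.5,0,0,0],[0,0,0,0,0,0,0]]'
python3 -m creep '[[0,0,0.1,0.5,0,0,0],[0,0,0.08,0.5,0,0,0],[0,0,0.06,0.5,0,0,0],[0,0,0.05,0.5,0,0,0],[0,0,0.03,0.5,0,0,0],[0,0,0,0.5,0,0,0],[0,0,0,0,0,0,0]]'
```

```text
time_s: 10.83
ee_pos: [0.5394, -0.0313, 0.1245]
ee_rot: [3.09, 0.548, 0.007]
contact_force: [2.0, -1.2, 3.4]
gripper_width: 0.007
time_s: 11.42
ee_pos: [0.5397, -0.0335, 0.0937]
ee_rot: [3.091, 0.549, 0.005]
contact_force: [1.6, -0.7, 2.3]
gripper_width: 0.011
```

```bash
python3 -m creep '[[0,0,0,0.3,0,0,0],[0,0,0,0.2,0,0,0],[0,0,0,0,0,0,0],[0,0,0,0,0,0,0]]'
python3 -m creep '[[0,0,0,0.2,0,0,0],[0,0,0,0,0,0,0],[0,0,0,0,0,0,0]]'
```

```text
time_s: 11.75
ee_pos: [0.5397, -0.0336, 0.09]
ee_rot: [3.091, 0.55, 0.004]
contact_force: [-0.9, -3.5, 9.7]
gripper_width: 0.008
time_s: 12.0
ee_pos: [0.5399, -0.0336, 0.0897]
ee_rot: [3.09, 0.55, 0.004]
contact_force: [-7.8, -1.9, 25.6]
gripper_width: 0.005
```

The arm met a firm stop at tip z = 89.7 mm (89 expected for fully down). I withdraw and check.

```bash
python3 -m creep '[[0,0,0,-0.5,0,0,0],[0,0,0,-1,0,0,0],[0,0,0,-2,0,0,0],[0,0,0,-4,0,0,0],[0,0,0,-4,0,0,0],[0,0,0,-4,0,0,0],[0,0,0,-4,0,0,0],[0,0,4,0,0,0,0],[0,0,4,0,0,0,0],[0,0,4,0,0,0,0],[0,0,4,0,0,0,0],[0,0,4,0,0,0,0],[0,0,4,0,0,0,0],[0,0,4,0,0,0,0],[0,0,0,0,0,0,0],[0,0,0,0,0,0,0]]'
python3 - <<'E'
from h import *
s=cap('scene');t=cap('top'); f=np.load('fx.npz');O,ex=f['O'],f['ex']
g=[*(O-.135*ex),.078]; print('grip down exp, crops:',(proj(s,g)-[300,180])*2.5,(proj(t,g)-[190,230])*2.2+[400,0])
d=cv2.resize(s['img'][180:340,300:460],(400,400),interpolation=2)
a=cv2.resize(t['img'][230:410,190:370],(400,400),interpolation=2)
cv2.imwrite('pics/c5.png',np.hstack([d,a])[:,:,::-1])
E
```

```text
time_s: 13.33
ee_pos: [0.6341, -0.297, 0.279]
ee_rot: [-3.091, -0.545, 0.003]
contact_force: [0.6, 0.5, 0.5]
gripper_width: 0.007
grip down exp, crops: [ 83.58545183 124.42665427] [708.68975935  88.13840116]
```

View pics/c5.png

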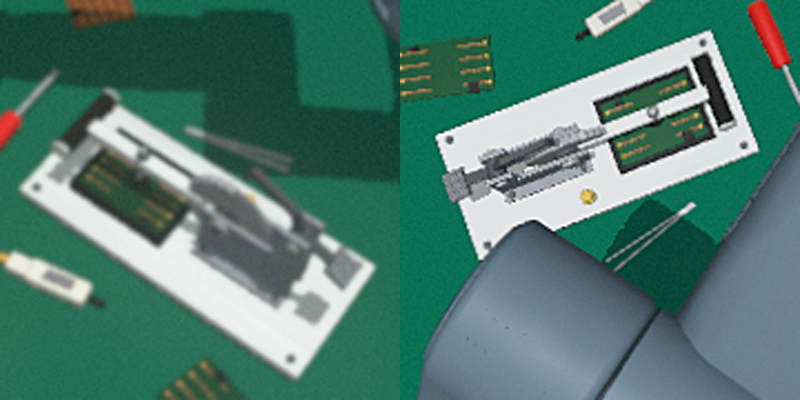

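c5: the arm is level with the foot at the middle of the board. The grip is at (88,121) and (713,92), within about 2 native pixels of the predicted fully-down position. The pawl pad is where it was after tipping, and the bystanders are in place. I hand in.

```bash
python3 -c "
from bench import arm
print(arm.finish_job())"
```

```text
the job is handed in; nothing more can be done
None
```

The board is clamped and the job is handed in, with the last move ending at 13.3 s of the 48 s allowed.

- **Pawl:** I pressed the thumb pad with closed fingertips to its stop (tip z 114 mm, about 31 N total). A picture with the hand away showed the pad lowered and the nose raised. The last picture showed the pad still down.
- **Clamp arm:** I pushed the cross grip down its arc with about 3–9 N until it met a firm stop at tip z 89.7 mm, against 89 mm expected for fully down. The last force reading there was about 27 N.
- **Final picture:** The hand was clear. The arm was level with its foot at the middle of the board. The board was in its nest, and the bystanders in view (probe, tweezers, cap, driver, spare board) had not visibly moved.

**Checks that disagreed or were weak:**
- The grip lay about 2 pixels (roughly 5 mm) from its predicted position in both cameras, and my earlier grip triangulation had a 6.6 mm ray gap. The two cameras' offsets do not agree on a raised arm, so I relied on the contact height instead.
- Pressing the pad showed no clear 3 N rise before the stop. At the stop there was also about 12 N sideways, which I did not explain. The evidence that the pawl tipped is the pictures, plus the arm coming down without being blocked.

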